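# Hang the eyed mallet on the peg

### The arm

A 7-joint arm with a two-finger parallel gripper is mounted at the origin on the work surface. World frame = base frame: x ahead of the robot, y to its left, z up, the work surface at z = 0. Lengths are in m, angles in rad, forces in N, time in s.
With the tool pointing down it reaches from about 0.4 to 0.875 m from the base axis. Payload 6.5 kg.
Tool frame: the origin (TCP) lies on the centre line of the jaws, within the pads' length; the fingertips stand 22 mm ahead of it and the grasp point (between the pads) lies 3 mm ahead of it; z points along the fingers, y is the direction in which the jaws open and shut (so a half turn about z gives the same grasp; the last joint's range is limited). The gripper opens to 85 mm and grips with 20 to 120 N. Pads are 22 mm wide; open, the fingers measure 114 mm over their backs; the gripper's body (76 mm by 85 mm) begins 54 mm behind the grasp point. The pads swing forward as they close: fully open they stand 13 mm farther back than shut.
Start: joints at [1.228, 0.536, -0.004, 1.538, 0.003, 1.067, -0.071], TCP at [0.178, -0.625, 0.253] pointing down, gripper open.
Joint ranges: [-2.7, 2.7], [-0.37, 2.16], [-1.27, 1.26], [0.24, 2.4], [-1.31, 4.45], [0.19, 1.91], [-2.76, 2.76]. Speed limits (rad/s): [2.39, 2.39, 3.14, 3.14, 3.14, 3.14, 3.14].

### API

Orientations are given as a unit quaternion [x, y, z, w].
In Python, from rig import sensors, optics, order gives the robot as it stands.
- The arm moves only by the tool jog_arm, never from a script. Its argument "deltas" is one flat list of numbers, 7 for each row, row after row: the shift along the tool's x, y, z in mm, then the turn, a rotation vector about the tool's x, y, z in degrees, then the finger opening in mm, from 0 to 85.4. A call has 1 to 8 rows; each row shifts and turns the commanded pose from where the row before left it, along the tool's axes as they then stand; what a row does not reach is not made up. A row lasts 1/10 s, in which the tool goes at most 50 mm and 8.59 degrees, less where a joint would pass 70% of its speed; a pose out of reach is approached as far as the arm can. A call is refused whole if a number of a shift passes 50 or a number of a turn 8.59, either way. A call with a gripper value outside its range is refused whole. The fingers move at their own pace and stop on an object; "newtons" is the grip in N (left out, the last holds). Time passes only in rows, so rows that do not move let the fingers close. It gives the time, the measured TCP pose, the force and the opening at its end, in the units of the state.
- sensors.get_obs(): the state, without advancing time (a new reading comes with each control period).
- optics.grab_frame(name): name is "scene" or "top"; returns (picture, depth): 400x640x3 uint8, red, green, blue; 400x640 float32, m along the optical axis (not along the pixel's ray), 0 where there is no reading.
- optics.calibration(name): a dict with "fx", "fy", "cx", "cy" (pixels), "camera_from_world" (4x4, takes a point from world to camera coordinates). Camera axes: x right, y up, looking along -z (the intrinsics and any distortion apply to the point x, -y, -z); pixel columns grow to the right and rows downward; lengths in m; the calibration is good to about 2 mm. A picture is of the moment at which its call begins. calibration takes no time and is no camera call.
- order.sign_off(): hands the job in, once; it reports no verdict.
The state is a dict: "time": time; "joint_positions": joint angles; "joint_vel": joint speeds; "joint_efforts": joint torques, N m; "ee_pos": TCP position; "eef_rot": TCP orientation; "contact_force": force on the tool from outside, world axes, zero at the start; "moment": the same for the moment, N m; "width": finger opening in m.
Only numpy, scipy, OpenCV 4.12 (cv2) and the standard library are available. Lean on these libraries where they do the work, as an engineer would, in place of code of your own. Each camera call takes 0.05 s, during which the arm holds its last target.

### The job

Lift the mallet with the large eye through its handle up out of its rack bay and stand it upright, head down, on the rubber mat, letting go of it. Then take it again another way, so that your hand leaves the eye free, thread the eye well onto the steel peg, at least a quarter of the peg's length past its tip, and leave the mallet hanging there. Do not tip it over, and do not disturb the two other mallets in the rack or the bin and brackets lying beyond the mat.

Things in the scene. Friction and masses are not known exactly. Their poses are not given: they have to be found in the camera images.
- mallet: The mallet to hang, plain wood, 0.22 to 0.37 kg, 157 mm tall, standing head down in any one of the three rack bays. Origin: centre of the head's underside; z up along the handle, x along the eye's axis. Head 80 mm (x) by 46 mm (y) by 50 mm high. Flat handle above it 18 mm thick (x), 34 mm wide (y) from 50 to 90 mm high, 42 mm wide from 90 mm to the top.
- eye (a point): Centre of the round eye, a 24 mm hole straight through the mallet's handle along the mallet's x, 138 mm above the head's underside. Below it, from 90 to 125 mm high, the wide part of the handle is solid: the place to grip the flat faces. The narrow sides can be gripped beside the eye too.
- mallet_round: Another mallet in the rack, to be left alone: same head, round handle 26 mm thick without an eye, 148 mm tall. Origin as for the mallet.
- mallet_blank: Another mallet in the rack, to be left alone: same shape and size as the mallet to hang, but with only an 8 mm dark dot near the handle's top instead of the eye. Origin as for the mallet.
- rack: Fixed plywood rack, left or right of the mat. Origin: centre of its underside. Base 100 (x) by 228 (y) by 12 mm; four partitions along x, 90 mm long, 12 thick, tops at 165 mm, make three 60 mm bays at y = -72, 0, 72 mm, open in front (-x), behind and above. Mallets stand on the base, eye axis along x; fingers have room only at the handle's two flat faces.
- mat: Fixed black rubber mat, 140 by 140 by 4 mm, origin at the centre of its underside.
- mat_top (a point): Centre of the rubber mat's top face.
- stand: Fixed peg stand, on the other side of the mat from the rack. Origin on the bench under its column's centre. Column 36 by 36 mm, top at 205 mm; foot 15 mm thick, 140 mm wide (y), from 30 mm before to 70 mm behind the origin. The peg sticks out of the column's -x face.
- peg: Round steel peg, 11 mm thick, 110 mm long. Origin: its root, on the column's face, 190 mm above the bench. Its own -x axis runs along the peg from root to tip, sloping up 0.10 rad towards the tip. The mallet hung about 60 mm from the root clears column and bench.
- peg_tip (a point): End of the peg, on its axis, 110 mm from the root.
- parts_bin: Red open bin, 100 by 150 by 70 mm, beyond the mat; to be left alone. Origin: centre of its underside.
- angle_a: Loose steel angle bracket, 70 by 25 by 64 mm, beyond the mat; to be left alone. Origin: underside of the flat leg, at its middle.
- angle_b: Second loose angle bracket, same kind; to be left alone.
Things that resemble listed ones, but are neither listed nor needed, are in the scene too. What is shaped like the mallet but blue or turquoise is not meant.

How it is judged:
By the outcome, as a careful person would: the job done as asked, in the order asked, and still so for the second after the job is handed in, with the robot touching nothing.
It also fails if it takes over 69 s, if anything falls off the work surface, if the arm or the gripper's body presses on something with over 40 N, if the wrist force passes 120 N, or if a joint passes its speed limit or range.

## Working session

There is one attempt and no reset: what is moved stays moved. The work goes in short steps, Python scripts to look and compute and a tool call to move; the robot and the scene stay as the last step left them, time stands still between calls to the robot, and variables do not carry over. Pictures are saved under pics/ and viewed, and the job is handed in when it is done.

Besides the shell and the picture viewer there is one more tool, called as name(argument=value, ...), one argument or row to a line, values as JSON. jog_arm: Moves the arm, as the interface text tells. Its arguments: {"type":"object","properties":{"deltas":{"type":"array","items":{"type":"number"}},"newtons":{"type":"number"}},"required":["deltas"]}

```bash
ls; mkdir -p pics; cat > h.py <<'E'
import numpy as np, cv2
from rig import sensors, optics, order
def grab(name,tag):
    p,d=optics.grab_frame(name); np.savez(f'pics/{tag}.npz',p=p,d=d)
    cv2.imwrite(f'pics/{tag}.png',p[:,:,::-1]); return p,d
def load(tag):
    z=np.load(f'pics/{tag}.npz'); return z['p'],z['d']
def cloud(name,d):
    c=optics.calibration(name); v,u=np.mgrid[0:400,0:640]
    x=(u-c['cx'])/c['fx']; y=(v-c['cy'])/c['fy']
    P=np.stack([x*d,-y*d,-d,np.ones_like(d)],-1)
    W=P@np.linalg.inv(np.array(c['camera_from_world'])).T
    W=W[...,:3]; W[d<=0]=np.nan; return W
E
python3 - <<'E'
from h import *
grab('scene','s0');grab('top','t0')
print(sensors.get_obs())
for n in('scene','top'):print(optics.calibration(n))
E
```

```text
pics
{'time': 0.1, 'joint_positions': array([ 1.22784716,  0.5371221 , -0.00441486,  1.53879784,  0.0026108 ,
        1.06726108, -0.07120895]), 'joint_vel': array([-5.48836138e-05, -2.50109647e-03, -1.01380878e-03, -4.07526461e-03,
        1.59623645e-04,  3.12842893e-04, -2.29622209e-03]), 'joint_efforts': array([ 1.90705454e-03, -5.84565353e+01,  1.05141543e+00, -2.59780240e+01,
        1.26167943e-02,  4.55370726e-03, -2.25207032e-05]), 'ee_pos': array([ 0.17742428, -0.62475681,  0.25247117]), 'eef_rot': array([ 9.90437910e-01,  1.37956950e-01, -1.77291714e-04, -7.71327158e-04]), 'contact_force': array([-0.16593198, -0.3508084 ,  0.43690201]), 'moment': array([-0.0035523 , -0.01562972,  0.05277375]), 'width': 0.08524278692470323}
{'fx': 394.7146277543192, 'fy': 394.7146277543192, 'cx': 312.2477639808964, 'cy': 194.5487454054374, 'camera_from_world': array([[ 0.8851392 ,  0.46520186, -0.01076256, -0.50831969],
       [-0.34584111,  0.67315395,  0.65364951,  0.09714813],
       [ 0.31132383, -0.57484867,  0.75672088, -1.30337476],
       [ 0.        ,  0.        ,  0.        ,  1.        ]])}
{'fx': 422.9700206997177, 'fy': 422.9700206997177, 'cx': 312.2272082535864, 'cy': 200.1148238278948, 'camera_from_world': array([[-0.01117716, -0.99985316,  0.01298971, -0.00375101],
       [ 0.99831164, -0.01041754,  0.05714318, -0.57851541],
       [-0.05699947,  0.01360648,  0.99828149, -1.08191285],
       [ 0.        ,  0.        ,  0.        ,  1.        ]])}
```

View pics/s0.png

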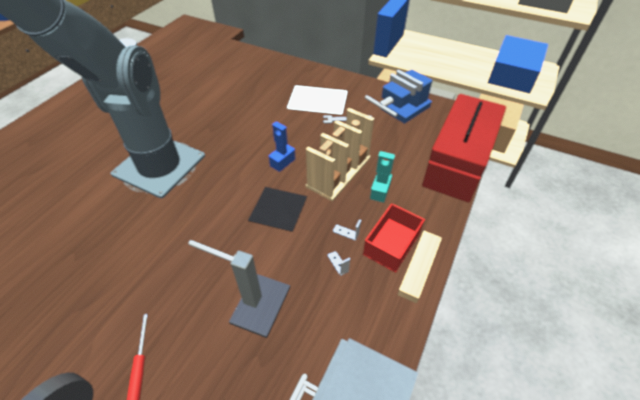

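View pics/t0.png

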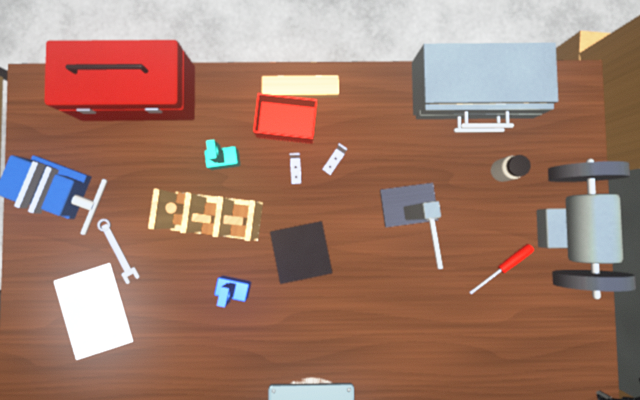

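```bash
python3 - <<'E'
from h import *
p,d=load('t0')
a=cv2.resize(p[170:300,130:340],None,fx=3.8,fy=3.8,interpolation=cv2.INTER_CUBIC)[:, :, ::-1]
cv2.imwrite('pics/t0z.png',a)
p,d=load('s0')
b=cv2.resize(p[100:210,290:400],None,fx=5,fy=5,interpolation=cv2.INTER_CUBIC)[:, :, ::-1]
cv2.imwrite('pics/s0z.png',b)
for n,t in(('top','t0'),('scene','s0')):
    p,d=load(t);W=cloud(n,d)
    np.save(f'pics/{t}_W.npy',W)
W=np.load('pics/t0_W.npy')
for u,v in [(170,208),(205,216),(240,218),(301,252),(431,212),(440,266),(434,230)]:
    print(u,v,W[v,u].round(4))
E
```

```text
170 208 [0.5558 0.3112 0.1609]
205 216 [0.5368 0.2302 0.1721]
240 218 [0.5316 0.1534 0.1683]
301 252 [0.4439 0.0206 0.0032]
431 212 [ 0.5393 -0.2626  0.207 ]
440 266 [ 0.4235 -0.2797  0.2036]
434 230 [ 0.5005 -0.2709  0.1971]
```

View pics/t0z.png

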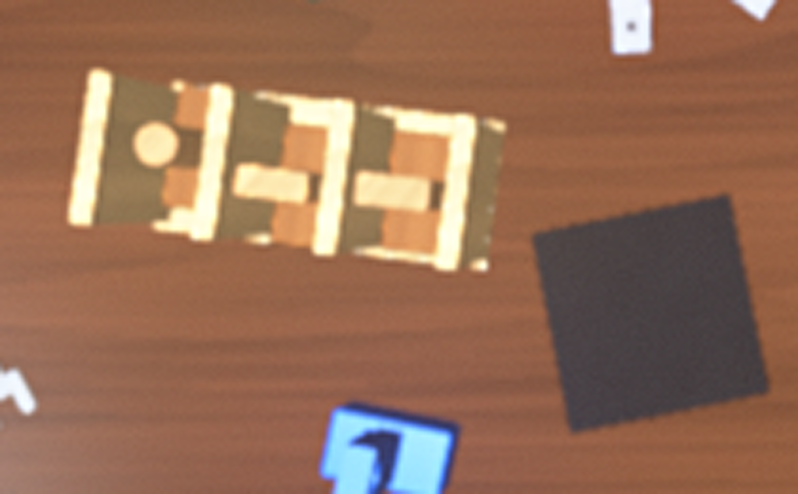

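View pics/s0z.png

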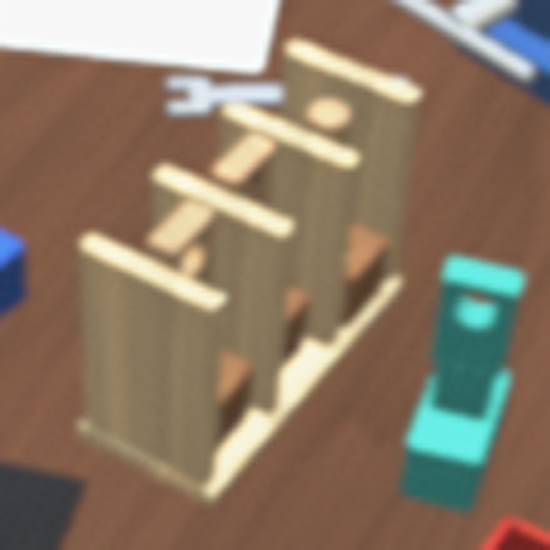

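```bash
cat > rack.py <<'E'
from h import *
from scipy.optimize import least_squares
W=np.load('pics/t0_W.npy');Ws=np.load('pics/s0_W.npy')
p,_=load('t0')
# rack: optimise pose by maximizing match of top face points within partition/handle footprints
def fit(W,roi):
    m=(W[...,2]>0.155)&(W[...,2]<0.18)&(W[...,0]>roi[0])&(W[...,0]<roi[1])&(W[...,1]>roi[2])&(W[...,1]<roi[3])
    return W[m]
roi=(0.45,0.64,0.1,0.38)
for n,w in(('top',W),('scene',Ws)):
    P=fit(w,roi); print(n,len(P),np.median(P[:,2]))
    r=cv2.minAreaRect(P[:,:2].astype(np.float32)*1000); print('minrect',r, P[:,:2].mean(0))
    yaw=np.deg2rad(r[2]); 
# mat
m=(W[...,2]<0.012)&(W[...,0]>0.33)&(W[...,0]<0.53)&(W[...,1]<0.13)&(W[...,1]>-0.08)&(p.max(-1)<75)
P=W[m];print('mat',len(P),cv2.minAreaRect(P[:,:2].astype(np.float32)*1000),np.median(P[:,2]))
ps,_=load('s0')
m=(Ws[...,2]<0.012)&(Ws[...,0]>0.33)&(Ws[...,0]<0.53)&(Ws[...,1]<0.13)&(Ws[...,1]>-0.08)&(ps.max(-1)<75)
P=Ws[m];print('mat s',len(P),cv2.minAreaRect(P[:,:2].astype(np.float32)*1000),np.median(P[:,2]))
E
python3 rack.py
python3 - <<'E'
from h import *
p,d=load('s0')
cv2.imwrite('pics/s0zz.png',cv2.resize(p[105:175,310:380],None,fx=8,fy=8,interpolation=cv2.INTER_NEAREST)[:,:,::-1])
E
```

```text
top 1429 0.16504379920279555
minrect ((540.2188720703125, 239.36740112304688), (228.8131866455078, 89.69461059570312), 82.55290985107422) [0.53895131 0.23814486]
scene 824 0.16348477293212088
minrect ((543.4682006835938, 242.48721313476562), (232.31224060058594, 91.33560943603516), 82.60262298583984) [0.54231649 0.23017126]
mat 1927 ((443.8193664550781, 21.29559326171875), (132.70355224609375, 132.76022338867188), 10.815068244934082) 0.0037439035949091704
mat s 1565 ((446.1766052246094, 22.994590759277344), (134.9304962158203, 139.52183532714844), 10.526984214782715) 0.0034388509830162173
```

View pics/s0zz.png

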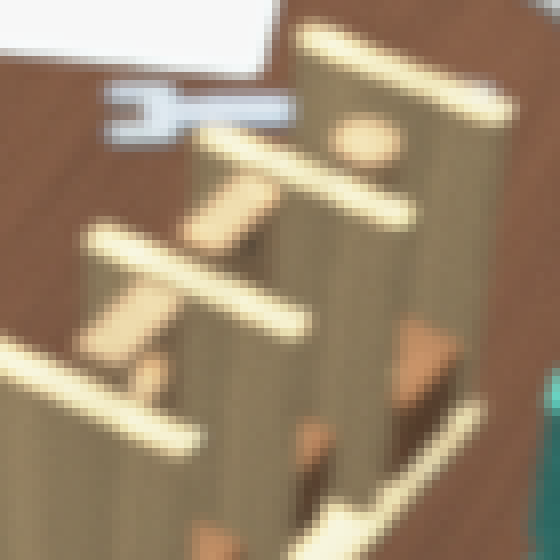

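```bash
cat > peg.py <<'E'
from h import *
for n,t in(('top','t0'),('scene','s0')):
    W=np.load(f'pics/{t}_W.npy'); c=optics.calibration(n); M=np.array(c['camera_from_world'])
    # handle tops: warp into rack frame
    yaw=np.deg2rad(-7.45);R=np.array([[np.cos(yaw),-np.sin(yaw)],[np.sin(yaw),np.cos(yaw)]])
    ctr=np.array([.5402,.2394]) if n=='top' else np.array([.5435,.2425])
    m=(W[...,2]>0.155)&(W[...,2]<.185)
    L=(W[...,:2]-ctr)@R
    for yb in(-72,0,72):
        mm=m&(abs(L[...,1]-yb/1000)<.027)&(abs(L[...,0])<.03)
        if mm.sum()<5: continue
        l=L[mm]*1000; print(n,yb,mm.sum(),'min',np.percentile(l,3,axis=0).round(1),'max',np.percentile(l,97,axis=0).round(1),'mean',l.mean(0).round(1),np.median(W[mm][:,2]))
    # peg
    g=(W[...,2]>.17)&(W[...,2]<.23)&(W[...,0]>.38)&(W[...,0]<.52)&(W[...,1]>-.33)&(W[...,1]<-.22)
    P=W[g]; 
    xs=P[:,0];A=np.c_[xs,np.ones_like(xs)]
    ky=np.linalg.lstsq(A,P[:,1],rcond=None)[0]; kz=np.linalg.lstsq(A,P[:,2],rcond=None)[0]
    print('peg',len(P),xs.min(),xs.max(),'y',ky,np.rad2deg(np.arctan(ky[0])),'z',kz,'at .42:',ky@[.42,1],kz@[.42,1])
    # column top
    g=(W[...,2]>.2)&(W[...,2]<.21)&(W[...,0]>.515)&(W[...,0]<.57)&(W[...,1]>-.30)&(W[...,1]<-.22)
    P=W[g]; r=cv2.minAreaRect(P[:,:2].astype(np.float32)*1000); print('col',len(P),r,np.median(P[:,2]))
E
python3 peg.py
```

```text
top -72 161 min [-12.6 -92.7] max [  4.1 -52.1] mean [ -4.2 -72.8] 0.16876080545829908
top 0 163 min [-16.5 -21.7] max [ 0.2 18. ] mean [-8.2 -2.6] 0.16864140219434587
top 72 103 min [-4.4 60.5] max [17.3 82. ] mean [ 6.5 71. ] 0.15924374343316972
peg 248 0.41910612914826295 0.5199704655056954 y [ 0.12026558 -0.32990699] 6.857773721484089 z [-0.09784848  0.24562794] at .42: -0.2793954431237895 0.2045315753376592
col 281 ((542.8119506835938, -265.26190185546875), (37.36452865600586, 37.26927947998047), 8.097804069519043) 0.20473242690682114
scene -72 110 min [-13.2 -92.8] max [  5.2 -50.8] mean [ -2.8 -74.4] 0.16748865141290065
scene 0 95 min [-16.  -21.2] max [ 0.6 17.4] mean [-6.4 -4.1] 0.1669014041876864
scene 72 43 min [-5.1 60. ] max [19.4 94.4] mean [ 7.6 71.3] 0.159023201404071
peg 233 0.4207083846967354 0.5199532627117724 y [ 0.12013566 -0.32924548] 6.8504359259213095 z [-0.10004812  0.2461095 ] at .42: -0.27878849943322903 0.20408929505308945
col 265 ((545.9288940429688, -262.8138732910156), (38.84577178955078, 36.0227165222168), 7.385032653808594) 0.20412130924407734
```

```bash
cat > plan.py <<'E'
import sys
from h import *
from scipy.spatial.transform import Rotation as Ro
# usage: plan(x,y,z,psi,step_mm,width) from measured pose
def state():
    o=sensors.get_obs();R=Ro.from_quat(o['eef_rot']).as_matrix()
    print('t',round(o['time'],2),'pos',o['ee_pos'].round(4),'psi',np.rad2deg(np.arctan2(R[1,0],R[0,0])).round(2),'tz',R[:,2].round(4),'F',o['contact_force'].round(1),'w',round(o['width']*1000,1),'q',o['joint_positions'].round(2))
    return o['ee_pos'],R
def tgt(psi):
    a=np.deg2rad(psi);return np.array([[np.cos(a),np.sin(a),0],[np.sin(a),-np.cos(a),0],[0,0,-1.]])
def plan(wps,w,step=46):
    p,R=state();rows=[]
    for (x,y,z,psi,*n) in wps:
        G=np.array([x,y,z]);T=tgt(psi)
        k=n[0] if n else max(1,int(np.ceil(max(np.linalg.norm(G-p)*1000/step,np.rad2deg(Ro.from_matrix(R.T@T).magnitude())/8.4))))
        rv=Ro.from_matrix(R.T@T).as_rotvec()
        for i in range(k):
            d=(G-p)/(k-i); s=R.T@d*1000; r=np.rad2deg(rv)/k
            s=s.round(1);r=r.round(2)
            rows.append([*s,*r,w]); p=p+R@(s/1000);R=R@Ro.from_rotvec(np.deg2rad(r)).as_matrix()
    for i in range(0,len(rows),8):
        print(len(rows[i:i+8]),'rows:',', '.join('%g'%(v+0) for r in rows[i:i+8] for v in r))
E
python3 -c "
from plan import *
plan([(.45,-.40,.33,35),(.56,-.1,.33,60),(.5286,.1696,.33,82.55)],85)"
```

```text
t 0.1 pos [ 0.1774 -0.6248  0.2525] psi 15.86 tz [-6.0e-04  1.5e-03 -1.0e+00] F [-0.2 -0.4  0.4] w 85.2 q [ 1.23  0.54 -0.    1.54  0.    1.07 -0.07]
8 rows: 40.5, -17.7, -9.7, -0.01, 0, -2.39, 85, 41.1, -16, -9.7, -0.01, 0, -2.39, 85, 41.8, -14.3, -9.7, -0.01, 0, -2.39, 85, 42.3, -12.5, -9.7, -0.01, 0, -2.39, 85, 42.8, -10.8, -9.7, -0.01, 0, -2.39, 85, 43.3, -9, -9.6, -0.01, 0, -2.39, 85, 43.6, -7.1, -9.7, -0.01, 0, -2.39, 85, 43.9, -5.4, -9.6, -0.01, 0, -2.39, 85
8 rows: 37.4, -26.1, 0, 0, 0, -3.57, 85, 39, -23.7, 0, 0, 0, -3.57, 85, 40.4, -21.3, 0, 0, 0, -3.57, 85, 41.6, -18.7, 0, 0, 0, -3.57, 85, 42.7, -16, 0, 0, 0, -3.57, 85, 43.7, -13.4, 0, 0, 0, -3.57, 85, 44.4, -10.6, 0.1, 0, 0, -3.57, 85, 36.3, -27, 0, 0, 0, -3.76, 85
5 rows: 38, -24.6, 0, 0, 0, -3.76, 85, 39.5, -22, 0, 0, 0, -3.76, 85, 40.9, -19.4, 0, 0, 0, -3.76, 85, 42, -16.7, 0, 0, 0, -3.76, 85, 43, -13.9, 0, 0, 0, -3.76, 85
```

jog_arm(
  deltas=[40.5,-17.7,-9.7,0,0,-2.4,85,41.1,-16,-9.7,0,0,-2.4,85,41.8,-14.3,-9.7,0,0,-2.4,85,42.3,-12.5,-9.7,0,0,-2.4,85,42.8,-10.8,-9.7,0,0,-2.4,85,43.3,-9,-9.6,0,0,-2.4,85,43.6,-7.1,-9.7,0,0,-2.4,85,43.9,-5.4,-9.6,0,0,-2.4,85],
)

```text
time: 0.9
ee_pos: [0.451, -0.3988, 0.3308]
eef_rot: [0.953, 0.302, -0.0, -0.0]
contact_force: [0.8, -1.4, -0.5]
width: 0.0853
```

jog_arm(
  deltas=[37.4,-26.1,0,0,0,-3.6,85,39,-23.7,0,0,0,-3.6,85,40.4,-21.3,0,0,0,-3.6,85,41.6,-18.7,0,0,0,-3.6,85,42.7,-16,0,0,0,-3.6,85,43.7,-13.4,0,0,0,-3.6,85,44.4,-10.6,0,0,0,-3.6,85,36.3,-27,0,0,0,-3.8,85],
)

```text
time: 1.7
ee_pos: [0.555, -0.053, 0.3302]
eef_rot: [0.847, 0.532, 0.0, -0.0]
contact_force: [1.0, -0.5, 0.4]
width: 0.0849
```

```bash
python3 -c "
from plan import *
plan([(.5286,.1696,.33,82.55),(.5286,.1696,.27,82.55,2)],85)"
```

```text
t 1.7 pos [ 0.555  -0.053   0.3302] psi 64.22 tz [ 6.e-04  8.e-04 -1.e+00] F [ 1.  -0.5  0.4] w 84.9 q [ 0.35  0.34 -0.43  1.68  0.15  1.16 -0.56]
7 rows: 37.8, -24.1, 0.1, 0, -0.01, -3.67, 85, 39.3, -21.7, 0.1, 0, -0.01, -3.67, 85, 40.6, -19.1, 0, 0, -0.01, -3.67, 85, 41.7, -16.4, 0.1, 0, -0.01, -3.67, 85, 42.6, -13.8, 0, 0, -0.01, -3.67, 85, 0, 0, 30, 0.01, 0, 0.01, 85, 0, 0, 30, 0.01, 0, 0.01, 85
```

jog_arm(
  deltas=[37.8,-24.1,0,0,0,-3.67,85,39.3,-21.7,0,0,0,-3.67,85,40.6,-19.1,0,0,0,-3.67,85,41.7,-16.4,0,0,0,-3.67,85,42.6,-13.8,0,0,0,-3.67,85,0,0,30,0,0,0,85,0,0,30,0,0,0,85],
)

```text
time: 2.4
ee_pos: [0.5277, 0.1698, 0.2704]
eef_rot: [0.751, 0.66, 0.001, 0.0]
contact_force: [0.4, -2.0, -0.6]
width: 0.0849
```

```bash
python3 -c "
from plan import *
p,d=grab('scene','s1');q,e=grab('top','t1')
a=cv2.resize(p[60:220,250:410],None,fx=3.5,fy=3.5);b=cv2.resize(q[130:290,140:300],None,fx=3.5,fy=3.5)
cv2.imwrite('pics/c1.png',cv2.resize(np.hstack([a,b]),(800,400))[:,:,::-1])
plan([(.5286,.1696,.133,82.55,8)],85)"
```

```text
t 2.5 pos [0.5253 0.1666 0.2668] psi 82.45 tz [-0.0075 -0.0027 -1.    ] F [ 0.3 -0.6  0.2] w 84.9 q [ 0.05  0.41 -0.56  1.76  0.25  1.05 -0.74]
8 rows: 0.5, 0.5, 16.7, -0.05, 0.03, -0.01, 85, 0.5, 0.5, 16.7, -0.05, 0.03, -0.01, 85, 0.5, 0.4, 16.7, -0.05, 0.03, -0.01, 85, 0.4, 0.4, 16.7, -0.05, 0.03, -0.01, 85, 0.5, 0.4, 16.8, -0.05, 0.03, -0.01, 85, 0.4, 0.4, 16.7, -0.05, 0.03, -0.01, 85, 0.4, 0.4, 16.8, -0.05, 0.03, -0.01, 85, 0.5, 0.4, 16.7, -0.05, 0.03, -0.01, 85
```

View pics/c1.png

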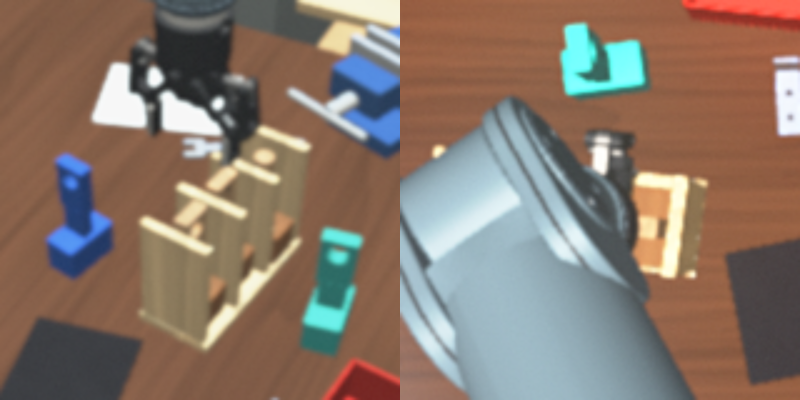

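jog_arm(
  deltas=[0,0,30,0,0,0,85,0,0,10,0,0,0,85,0,0,0,0,0,0,85,0,0,0,0,0,0,85],
)

```text
time: 2.9
ee_pos: [0.5285, 0.1678, 0.2319]
eef_rot: [0.752, 0.659, 0.001, 0.0]
contact_force: [-0.4, -0.1, 0.2]
width: 0.0851
```

```bash
python3 -c "
from plan import *
pos,R=state()
p,d=grab('scene','s2');state()
c=optics.calibration('scene');M=np.array(c['camera_from_world'])
for P in [pos+R@[0,s*.0425,.010] for s in(-1,0,1)]+[np.array([.5286,.1696,.169])]:
    X=M@[*P,1];u=c['cx']+c['fx']*X[0]/-X[2];v=c['cy']-c['fy']*X[1]/-X[2];print(u,v)
    cv2.circle(p,(int(round(u)),int(round(v))),1,(255,0,0),-1)
cv2.imwrite('pics/c2.png',cv2.resize(p[90:190,280:400],None,fx=6,fy=6,interpolation=cv2.INTER_CUBIC)[:,:,::-1])
"
```

```text
t 2.9 pos [0.5285 0.1678 0.2319] psi 82.39 tz [ 1.1e-03  4.0e-04 -1.0e+00] F [-0.4 -0.1  0.2] w 85.1 q [ 0.03  0.46 -0.55  1.79  0.28  0.97 -0.76]
t 2.95 pos [0.5287 0.1679 0.2322] psi 82.39 tz [ 1.9e-03  6.0e-04 -1.0e+00] F [-0.8 -0.  -0.5] w 85.2 q [ 0.03  0.46 -0.55  1.79  0.28  0.97 -0.76]
312.4280749132872 125.09329646313628
325.2511483098231 130.80509742872033
338.47400897864134 136.69497624329074
325.2970200462337 145.06056134579035
```

View pics/c2.png

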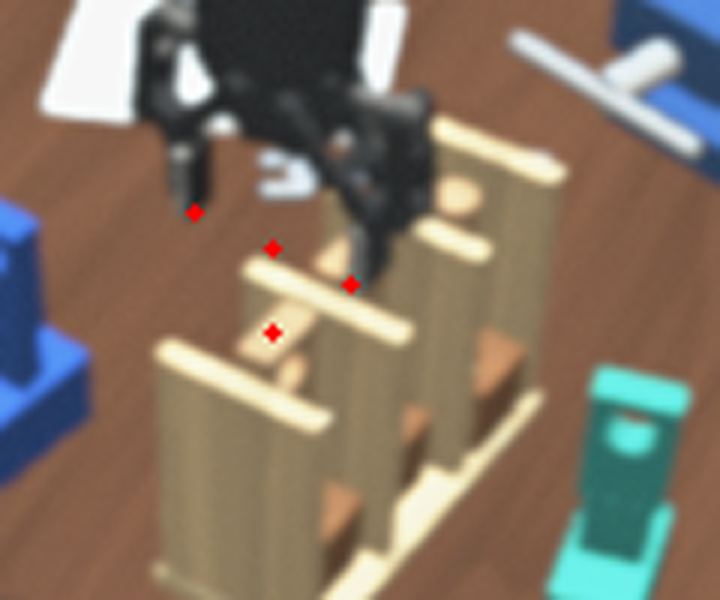

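jog_arm(
  deltas=[1,0,15,0,0,0,85,1,0,15,0,0,0,85,0,0,15,0,0,0,85,0,0,15,0,0,0,85,0,0,15,0,0,0,85,0,0,12,0,0,0,85,0,0,8,0,0,0,85,0,0,4,0,0,0,85],
  newtons=50,
)

```text
time: 3.75
ee_pos: [0.5278, 0.1696, 0.1307]
eef_rot: [0.752, 0.659, -0.0, -0.0]
contact_force: [-0.4, -0.6, -0.2]
width: 0.0847
```

jog_arm(
  deltas=[0,0,0,0,0,0,85,0,0,0,0,0,0,45,0,0,0,0,0,0,45,0,0,0,0,0,0,26,0,0,0,0,0,0,26,0,0,0,0,0,0,26],
)

```text
time: 4.35
ee_pos: [0.5282, 0.1697, 0.1318]
eef_rot: [0.752, 0.659, 0.0, 0.0]
contact_force: [-0.0, -0.1, 1.0]
width: 0.0261
```

```bash
python3 -c "
from plan import *
state()
p,d=grab('scene','s3')
cv2.imwrite('pics/c3.png',cv2.resize(p[90:190,280:400],None,fx=6,fy=6,interpolation=cv2.INTER_CUBIC)[:,:,::-1])
"
```

```text
t 4.35 pos [0.5282 0.1697 0.1318] psi 82.41 tz [ 2.e-04  0.e+00 -1.e+00] F [-0.  -0.1  1. ] w 26.1 q [-0.02  0.59 -0.49  1.86  0.38  0.78 -0.85]
```

View pics/c3.png

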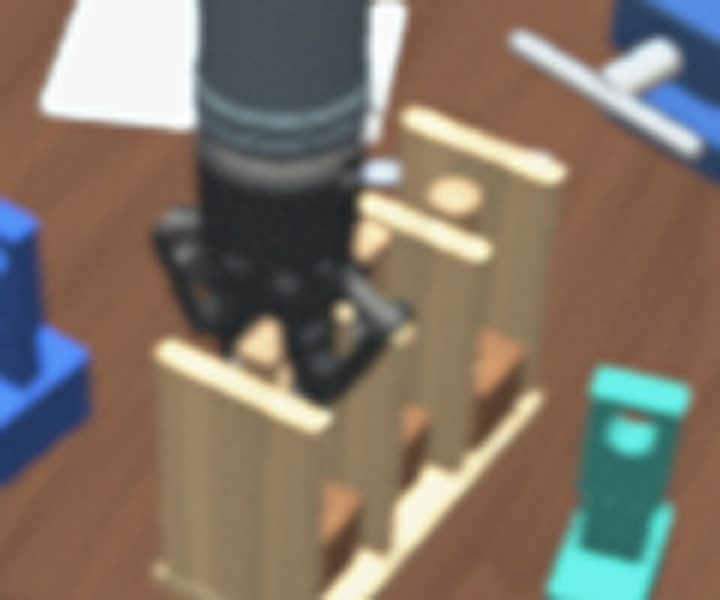

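jog_arm(
  deltas=[0,0,0,0,0,0,10,0,0,0,0,0,0,10,0,0,0,0,0,0,10,0,0,0,0,0,0,10,0,0,0,0,0,0,10],
  newtons=60,
)

```text
time: 4.9
ee_pos: [0.5282, 0.1699, 0.1318]
eef_rot: [0.752, 0.659, 0.0, -0.0]
contact_force: [-1.9, 0.4, 3.7]
width: 0.0168
```

jog_arm(
  deltas=[0,0,-4,0,0,0,10,0,0,-8,0,0,0,10,0,0,-15,0,0,0,10,0,0,-20,0,0,0,10,0,0,-22,0,0,0,10,0,0,-22,0,0,0,10,0,0,-22,0,0,0,10,0,0,-22,0,0,0,10],
)

```text
time: 5.7
ee_pos: [0.5279, 0.1696, 0.2686]
eef_rot: [0.752, 0.659, 0.0, 0.0]
contact_force: [0.4, 0.0, -3.4]
width: 0.0172
```

jog_arm(
  deltas=[0,0,-22,0,0,0,10,0,0,-20,0,0,0,10,0,0,-15,0,0,0,10,0,0,-8,0,0,0,10,0,0,0,0,0,0,10,0,0,0,0,0,0,10],
)

```text
time: 6.3
ee_pos: [0.5277, 0.1694, 0.3312]
eef_rot: [0.752, 0.659, -0.0, -0.0]
contact_force: [-0.1, -0.0, -4.1]
width: 0.0172
```

```bash
python3 -c "
from plan import *
p,d=grab('scene','s4')
cv2.imwrite('pics/c4.png',cv2.resize(p[50:210,230:410],None,fx=4.4,fy=3.7,interpolation=cv2.INTER_CUBIC)[:,:,::-1])
plan([(.49,.095,.33,90),(.4450,.022,.32,97)],10,30)
"
```

```text
t 6.35 pos [0.5276 0.1694 0.3309] psi 82.42 tz [-1.6e-03 -6.0e-04 -1.0e+00] F [ 0.4  0.1 -4.2] w 17.4 q [ 0.06  0.35 -0.58  1.68  0.21  1.17 -0.7 ]
6 rows: -26.2, -9.2, 0.3, -0.03, 0.01, -2.53, 10, -25.8, -10.3, 0.3, -0.03, 0.01, -2.53, 10, -25.3, -11.4, 0.3, -0.03, 0.01, -2.53, 10, -24.3, -15, 3.3, 0, 0, -2.33, 10, -23.7, -16, 3.4, 0, 0, -2.33, 10, -23.1, -16.9, 3.3, 0, 0, -2.33, 10
```

View pics/c4.png

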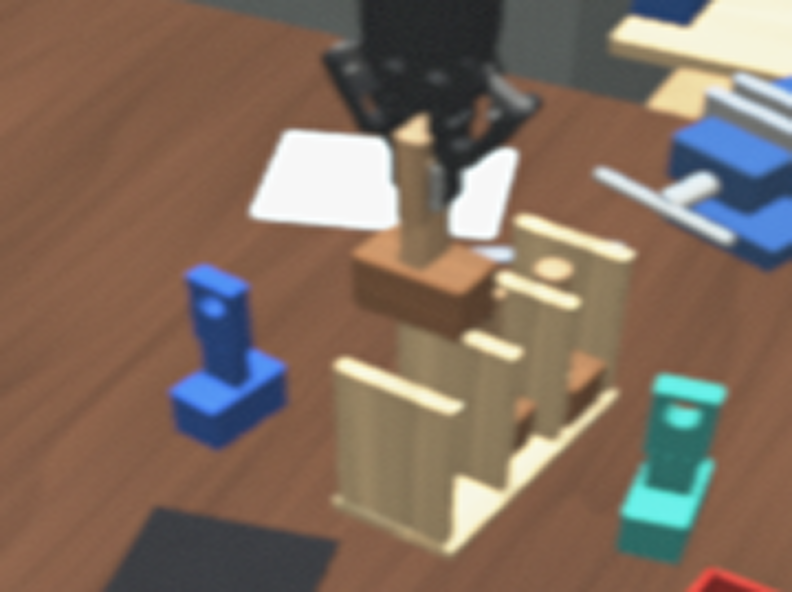

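jog_arm(
  deltas=[-14,-5,0,0,0,-1.5,10,-26,-9,0,0,0,-2.5,10,-26,-10,0,0,0,-2.5,10,-25,-11.5,0,0,0,-2.5,10,-24.3,-15,3,0,0,-2.3,10,-20,-13,3,0,0,-2,10,-10,-8,3,0,0,-1,10,0,0,0,0,0,0,10],
)

```text
time: 7.15
ee_pos: [0.4515, 0.0232, 0.3215]
eef_rot: [0.666, 0.746, -0.001, -0.001]
contact_force: [-0.6, -0.1, -3.8]
width: 0.0171
```

```bash
python3 -c "
from plan import *
plan([(.4450,.022,.16,97,7)],10,30)
"
```

```text
t 7.15 pos [0.4515 0.0232 0.3215] psi 96.55 tz [-0.0029 -0.0013 -1.    ] F [-0.6 -0.1 -3.8] w 17.1 q [ 0.38  0.16 -0.58  1.93  0.1   1.08 -0.13]
7 rows: 0, -0.9, 23.1, -0.03, 0.01, -0.06, 10, -0.1, -0.9, 23.1, -0.03, 0.01, -0.06, 10, 0, -0.9, 23.1, -0.03, 0.01, -0.06, 10, -0.1, -0.9, 23.1, -0.03, 0.01, -0.06, 10, -0.1, -0.9, 23, -0.03, 0.01, -0.06, 10, 0, -0.9, 23.1, -0.03, 0.01, -0.06, 10, -0.1, -0.9, 23, -0.03, 0.01, -0.06, 10
```

jog_arm(
  deltas=[0,-1,15,0,0,0,10,0,-1,25,0,0,-0.4,10,0,-1,30,0,0,0,10,0,-1,30,0,0,0,10,0,-1,30,0,0,0,10,0,-1,20,0,0,0,10,0,0,13,0,0,0,10,0,0,7,0,0,0,10],
)

```text
time: 7.95
ee_pos: [0.447, 0.0252, 0.1517]
eef_rot: [0.662, 0.75, -0.0, -0.001]
contact_force: [0.4, 0.3, -2.8]
width: 0.0175
```

jog_arm(
  deltas=[0,0,6,0,0,0,10,0,0,6,0,0,0,10,0,0,4,0,0,0,10,0,0,4,0,0,0,10,0,0,0,0,0,0,10,0,0,0,0,0,0,10],
)

```text
time: 8.55
ee_pos: [0.4472, 0.0245, 0.1328]
eef_rot: [0.662, 0.75, 0.0, 0.0]
contact_force: [0.4, 0.2, -3.7]
width: 0.0173
```

```bash
python3 -c "
from plan import *
state()"
```

```text
t 8.55 pos [0.4472 0.0245 0.1328] psi 97.11 tz [ 3.e-04 -0.e+00 -1.e+00] F [ 0.4  0.2 -3.7] w 17.3 q [ 0.26  0.44 -0.49  2.12  0.34  0.65 -0.34]
```

jog_arm(
  deltas=[0,0,3,0,0,0,10,0,0,3,0,0,0,10,0,0,1.5,0,0,0,10,0,0,1,0,0,0,10,0,0,0,0,0,0,10],
)

```text
time: 9.05
ee_pos: [0.447, 0.0245, 0.124]
eef_rot: [0.662, 0.75, -0.0, -0.0]
contact_force: [-0.3, -0.6, -3.6]
width: 0.017
```

jog_arm(
  deltas=[0,0,0.7,0,0,0,10,0,0,0.5,0,0,0,10,0,0,0,0,0,0,10],
)

```text
time: 9.35
ee_pos: [0.4471, 0.0246, 0.1238]
eef_rot: [0.662, 0.75, -0.0, 0.0]
contact_force: [-5.1, -0.5, 9.6]
width: 0.0173
```

jog_arm(
  deltas=[0,0,-0.4,0,0,0,10,0,0,0,0,0,0,22,0,0,0,0,0,0,22,0,0,0,0,0,0,30,0,0,0,0,0,0,50,0,0,0,0,0,0,70,0,0,0,0,0,0,85,0,0,0,0,0,0,85],
)

```text
time: 10.15
ee_pos: [0.4471, 0.0245, 0.1234]
eef_rot: [0.662, 0.75, 0.0, -0.0]
contact_force: [0.5, 0.4, 0.5]
width: 0.0844
```

jog_arm(
  deltas=[0,0,-5,0,0,0,85,0,0,-15,0,0,0,85,0,0,-30,0,0,0,85,0,0,-35,0,0,0,85,0,0,-35,0,0,0,85,0,0,-15,0,0,0,85,0,0,0,0,0,0,85],
)

```text
time: 10.85
ee_pos: [0.4486, 0.0247, 0.2608]
eef_rot: [0.662, 0.75, 0.002, 0.002]
contact_force: [-0.8, 0.1, -0.8]
width: 0.0852
```

```bash
python3 -c "
from plan import *
state()
p,d=grab('scene','s5');q,e=grab('top','t5')
a=cv2.resize(p[120:260,180:320],(400,400),interpolation=cv2.INTER_CUBIC);b=cv2.resize(q[170:310,230:370],(400,400),interpolation=cv2.INTER_CUBIC)
cv2.imwrite('pics/c5.png',np.hstack([a,b])[:,:,::-1])"
```

```text
t 10.85 pos [0.4486 0.0247 0.2608] psi 97.1 tz [ 5.e-03 -4.e-04 -1.e+00] F [-0.8  0.1 -0.8] w 85.2 q [ 0.36  0.23 -0.59  2.01  0.16  0.94 -0.18]
```

View pics/c5.png

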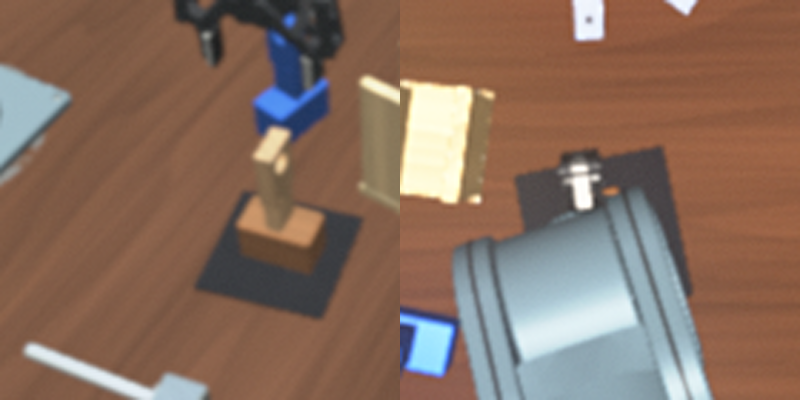

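```bash
python3 -c "
from plan import *
p,d=load('s5');W=cloud('scene',d)
m=(abs(W[...,2]-.159)<.006)&(W[...,0]>.41)&(W[...,0]<.49)&(abs(W[...,1]-.025)<.04)
P=W[m];print(len(P),P.mean(0),cv2.minAreaRect(P[:,:2].astype(np.float32)*1000))
a=np.deg2rad(7);print(np.percentile((P[:,:2]-[.447,.0245])@np.array([[np.cos(a),-np.sin(a)],[np.sin(a),np.cos(a)]])*1000,[3,97],axis=0))
m=(abs(W[...,2]-.053)<.006)&(W[...,0]>.39)&(W[...,0]<.51)&(abs(W[...,1]-.025)<.06)
P=W[m];print(len(P),P.mean(0),cv2.minAreaRect(P[:,:2].astype(np.float32)*1000))
"
```

```text
103 [0.44988823 0.02533974 0.15921395] ((448.38629150390625, 26.438926696777344), (20.21951675415039, 44.668663024902344), 6.8270721435546875)
[[ -6.55994805 -19.6029153 ]
 [ 11.24105574  22.44741153]]
270 [0.45410549 0.02229591 0.05276565] ((449.442138671875, 26.70587730407715), (79.68998718261719, 48.09731674194336), 6.4184370040893555)
```

jog_arm(
  deltas=[0,0,0,0,0,8,85,0,0,0,0,0,8,85,0,0,0,0,0,8,85,0,0,0,0,0,8,85,0,0,0,0,0,8,85,0,0,0,0,0,8,85,0,0,0,0,0,8,85,0,0,0,0,0,8,85],
)

```text
time: 11.75
ee_pos: [0.446, 0.0245, 0.2568]
eef_rot: [0.959, 0.282, -0.002, -0.0]
contact_force: [0.3, -0.1, -0.2]
width: 0.085
```

jog_arm(
  deltas=[0,0,0,0,0,8,85,0,0,0,0,0,8,85,0,0,0,0,0,6,85,0,0,0,0,0,4,85,0,0,0,0,0,0,85,0,0,0,0,0,0,85],
)

```text
time: 12.35
ee_pos: [0.4464, 0.0245, 0.2574]
eef_rot: [0.998, 0.063, -0.001, -0.0]
contact_force: [0.2, -0.2, -0.5]
width: 0.085
```

```bash
python3 -c "
from plan import *
plan([(.4471,.0245,.18,7,3)],10,30)
"
```

```text
t 12.35 pos [0.4464 0.0245 0.2574] psi 7.24 tz [-2.e-03 -1.e-04 -1.e+00] F [ 0.2 -0.2 -0.5] w 85.0 q [ 0.16  0.21 -0.36  2.03  0.09  0.92 -1.69]
3 rows: 0.3, 0, 25.8, 0, 0.04, 0.08, 10, 0.2, 0.1, 25.8, 0, 0.04, 0.08, 10, 0.3, 0, 25.8, 0, 0.04, 0.08, 10
```

jog_arm(
  deltas=[0.7,0,20,0,0,0.2,85,0,0,25,0,0,0,85,0,0,25,0,0,0,85,0,0,20,0,0,0,85,0,0,15,0,0,0,85,0,0,10,0,0,0,85,0,0,6,0,0,0,85,0,0,0,0,0,0,85],
)

```text
time: 13.15
ee_pos: [0.4475, 0.0246, 0.1369]
eef_rot: [0.998, 0.061, -0.001, -0.0]
contact_force: [0.2, 0.5, -0.1]
width: 0.0852
```

jog_arm(
  deltas=[0,0,0,0,0,0,85,0,0,0,0,0,0,60,0,0,0,0,0,0,60,0,0,0,0,0,0,50,0,0,0,0,0,0,50],
)

```text
time: 13.65
ee_pos: [0.4479, 0.0246, 0.1376]
eef_rot: [0.998, 0.06, 0.0, 0.0]
contact_force: [-0.0, 0.0, 0.5]
width: 0.0501
```

```bash
python3 -c "
from plan import *
state()
p,d=grab('scene','s6')
a=cv2.resize(p[120:260,180:320],(560,560),interpolation=cv2.INTER_CUBIC)
cv2.imwrite('pics/c6.png',a[:,:,::-1])"
```

```text
t 13.65 pos [0.4479 0.0246 0.1376] psi 6.91 tz [ 4.e-04 -0.e+00 -1.e+00] F [-0.   0.   0.5] w 50.1 q [ 0.11  0.4  -0.31  2.13  0.21  0.64 -1.8 ]
```

View pics/c6.png

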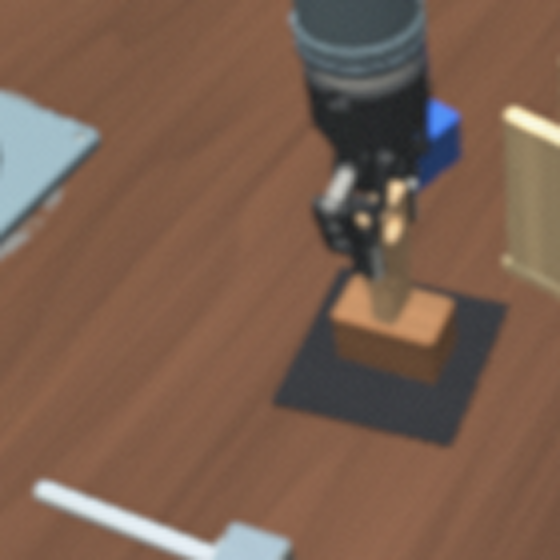

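jog_arm(
  deltas=[0,0,0,0,0,0,45,0,0,0,0,0,0,35,0,0,0,0,0,0,35,0,0,0,0,0,0,35,0,0,0,0,0,0,35],
  newtons=70,
)

```text
time: 14.2
ee_pos: [0.4479, 0.0249, 0.1376]
eef_rot: [0.998, 0.06, 0.0, -0.0]
contact_force: [-1.9, 0.4, 6.0]
width: 0.0416
```

jog_arm(
  deltas=[0,0,-3,0,0,0,35,0,0,-7,0,0,0,35,0,0,-15,0,0,0,35,0,0,-20,0,0,0,35,0,0,-20,0,0,0,35,0,0,-12,0,0,0,35,0,0,-5,0,0,0,35,0,0,0,0,0,0,35],
)

```text
time: 15.0
ee_pos: [0.4479, 0.0244, 0.2196]
eef_rot: [0.998, 0.06, 0.0, 0.0]
contact_force: [1.1, 0.2, -3.3]
width: 0.0413
```

```bash
python3 -c "
from plan import *
state()
p,d=grab('scene','s7')
a=cv2.resize(p[100:260,180:340],(560,560),interpolation=cv2.INTER_CUBIC)
cv2.imwrite('pics/c7.png',a[:,:,::-1])"
```

```text
t 15.0 pos [0.4479 0.0244 0.2196] psi 6.9 tz [ 7.e-04 -2.e-04 -1.e+00] F [ 1.1  0.2 -3.3] w 41.3 q [ 0.15  0.26 -0.35  2.07  0.12  0.83 -1.72]
```

View pics/c7.png

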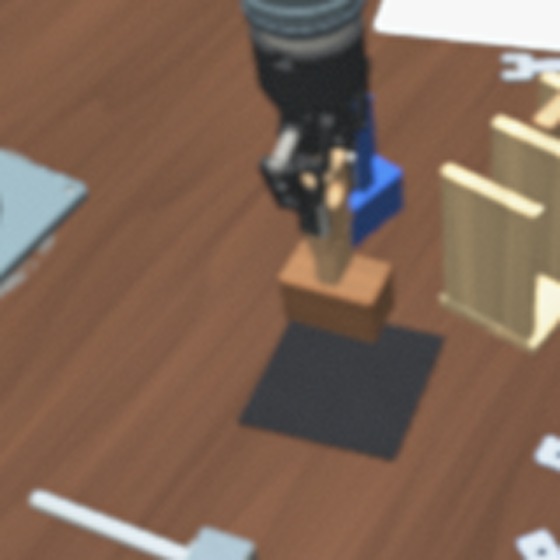

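```bash
python3 -c "
from plan import *
plan([(.44,-.10,.210,6.9),(.41,-.19,.205,6.9),(.373,-.2849,.201,6.9)],35,28)
"
```

```text
t 15.05 pos [0.4475 0.0244 0.219 ] psi 6.9 tz [-6.e-04 -2.e-04 -1.e+00] F [ 0.1 -0.2 -2.9] w 41.4 q [ 0.15  0.26 -0.35  2.07  0.12  0.83 -1.72]
8 rows: -4.5, 24.5, 1.8, 0, 0.01, 0, 35, -4.5, 24.5, 1.8, 0, 0.01, 0, 35, -4.4, 24.5, 1.8, 0, 0.01, 0, 35, -4.5, 24.6, 1.8, 0, 0.01, 0, 35, -4.4, 24.5, 1.8, 0, 0.01, 0, 35, -10.2, 21.4, 1.3, 0, 0, 0, 35, -10.1, 21.5, 1.2, 0, 0, 0, 35, -10.2, 21.4, 1.3, 0, 0, 0, 35
5 rows: -10.1, 21.5, 1.2, 0, 0, 0, 35, -12, 22.4, 1, 0, 0, 0, 35, -12.1, 22.4, 1, 0, 0, 0, 35, -12, 22.5, 1, 0, 0, 0, 35, -12.1, 22.4, 1, 0, 0, 0, 35
```

jog_arm(
  deltas=[-2,12,1,0,0,0,35,-4.5,24.5,1.8,0,0,0,35,-4.5,24.5,1.8,0,0,0,35,-4.5,24.5,1.8,0,0,0,35,-4.5,24.5,1.8,0,0,0,35,-8,23,1.3,0,0,0,35,-10.2,21.4,1.2,0,0,0,35,-10.2,21.4,1.3,0,0,0,35],
)

```text
time: 15.85
ee_pos: [0.4195, -0.1575, 0.2064]
eef_rot: [0.998, 0.06, -0.001, -0.0]
contact_force: [0.3, 0.8, -3.4]
width: 0.0417
```

jog_arm(
  deltas=[-10.2,21.5,1,0,0,0,35,-12,22,1,0,0,0,35,-12,20,0.5,0,0,0,35,-9,14,0,0,0,0,35,-5,8,0,0,0,0,35,0,0,0,0,0,0,35,0,0,0,0,0,0,35],
)

```text
time: 16.55
ee_pos: [0.3834, -0.2459, 0.2046]
eef_rot: [0.998, 0.06, -0.0, -0.0]
contact_force: [1.2, 0.6, -3.5]
width: 0.0411
```

```bash
python3 -c "
from plan import *
plan([(.373,-.2849,.201,6.9)],35,28)
p,d=grab('scene','s8')
"
```

```text
t 16.55 pos [ 0.3834 -0.2459  0.2046] psi 6.93 tz [-4.e-04  7.e-04 -1.e+00] F [ 1.2  0.6 -3.5] w 41.1 q [ 0.64  0.29 -0.19  2.07  0.08  0.79 -1.05]
2 rows: -7.5, 18.8, 1.8, -0.02, 0.01, 0.02, 35, -7.5, 18.7, 1.7, -0.02, 0.01, 0.02, 35
```

jog_arm(
  deltas=[-7,17,1.8,0,0,0,35,-6,15,1.8,0,0,0,35,-2,5.5,0,0,0,0,35,0,0,0,0,0,0,35,0,0,0,0,0,0,35],
)

```text
time: 17.1
ee_pos: [0.3734, -0.2844, 0.2013]
eef_rot: [0.998, 0.061, 0.0, -0.0]
contact_force: [0.8, -0.8, -3.6]
width: 0.0411
```

```bash
cat > chk.py <<'E'
from plan import *
import sys
tag=sys.argv[1]
pos,R=state()
p,d=grab('scene','s'+tag);q,e=grab('top','t'+tag)
def proj(n,P):
    c=optics.calibration(n);X=np.array(c['camera_from_world'])@[*P,1]
    return c['cx']+c['fx']*X[0]/-X[2],c['cy']-c['fy']*X[1]/-X[2]
tip=np.array([.4175,-.2795,.201]);eye=pos+np.array([-.0008,0,.0044])
a=np.deg2rad(6.9);ax=np.array([np.cos(a),np.sin(a),0]);nn=np.array([-np.sin(a),np.cos(a),0])
r=(eye-tip);print('eye rel tip: along',(r@ax*1000).round(1),'lat',(r@nn*1000).round(1),'vert off axis',((r[2]+.1*(r@ax))*1000).round(1))
for n,im in(('scene',p),('top',q)): print(n,'tip px',proj(n,tip),'eye',proj(n,eye))
def crop(im,c,s=100): 
    u,v=int(c[0]),int(c[1]);u0=max(0,min(640-s,u-s//2));v0=max(0,min(400-s,v-s//2));print('crop',u0,v0);return cv2.resize(im[v0:v0+s,u0:u0+s],(400,400),interpolation=cv2.INTER_CUBIC)
cv2.imwrite(f'pics/c{tag}.png',np.hstack([crop(p,proj('scene',tip)),crop(q,proj('top',tip))])[:,:,::-1])
E
python3 chk.py 9
```

```text
t 17.1 pos [ 0.3734 -0.2844  0.2013] psi 6.98 tz [ 1.e-04  7.e-04 -1.e+00] F [ 0.8 -0.8 -3.6] w 41.1 q [ 0.7   0.31 -0.17  2.04  0.07  0.79 -0.96]
eye rel tip: along -45.1 lat 0.6 vert off axis 0.2
scene tip px (np.float64(187.97499129646138), np.float64(242.24856988563423)) eye (np.float64(169.9595134780533), np.float64(234.8695392642449))
top tip px (np.float64(439.58120099181633), np.float64(268.6767945857958)) eye (np.float64(443.13395465834844), np.float64(290.0894496106007))
crop 137 192
crop 389 218
```

View pics/c9.png

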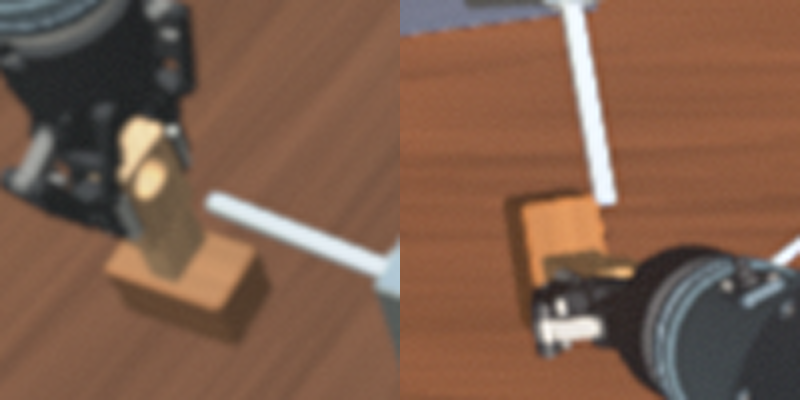

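```bash
python3 - <<'E'
from plan import *
p,d=load('t9')
def proj(n,P):
    c=optics.calibration(n);X=np.array(c['camera_from_world'])@[*P,1]
    return c['cx']+c['fx']*X[0]/-X[2],c['cy']-c['fy']*X[1]/-X[2]
pos,R=state();pos=pos+[-.0008,0,.0044]
a=np.deg2rad(7);ax=np.array([np.cos(a),np.sin(a),0]);nn=np.array([-np.sin(a),np.cos(a),0])
u0,v0,s,k=400,230,75,8
im=cv2.resize(p[v0:v0+s,u0:u0+s],None,fx=k,fy=k,interpolation=cv2.INTER_CUBIC)
def dot(P,c):
    u,v=proj('top',P);cv2.circle(im,(int((u+.5-u0)*k),int((v+.5-v0)*k)),3,c,-1)
for sx in(-1,1):
  for sy in(-1,1):
    dot(pos+sx*.009*ax+sy*.021*nn+[0,0,.019],(255,0,0))
    dot(pos+sx*.040*ax+sy*.023*nn+[0,0,-.088],(0,255,0))
tip=np.array([.4175,-.2795,.201]);pa=ax*.995-np.array([0,0,.0998])
for t in(0,.03): dot(tip+pa*t,(0,0,255))
cv2.imwrite('pics/c9b.png',im[:,:,::-1])
E
```

```text
t 17.2 pos [ 0.3734 -0.2844  0.2013] psi 7.0 tz [ 1.e-04  5.e-04 -1.e+00] F [ 0.4  0.7 -3.8] w 41.0 q [ 0.7   0.31 -0.17  2.04  0.07  0.79 -0.96]
```

View pics/c9b.png

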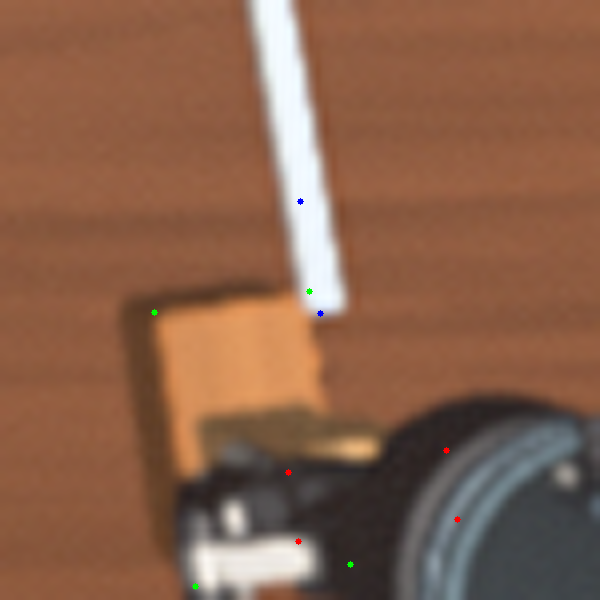

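jog_arm(
  deltas=[6,0.3,0.6,0,0,0,35,10,0.3,1,0,0,0,35,10,0,1,0,0,0,35,7,0,0.7,0,0,0,35,3,0,0.3,0,0,0,35,0,0,0,0,0,0,35],
)

```text
time: 17.8
ee_pos: [0.4093, -0.2814, 0.1975]
eef_rot: [0.998, 0.061, -0.0, -0.0]
contact_force: [1.1, 0.4, -3.8]
width: 0.0413
```

```bash
python3 chk.py 10
```

```text
t 17.8 pos [ 0.4093 -0.2814  0.1975] psi 6.96 tz [-1.e-04  2.e-04 -1.e+00] F [ 1.1  0.4 -3.8] w 41.3 q [ 0.66  0.36 -0.18  1.98  0.09  0.81 -1.02]
eye rel tip: along -9.2 lat -0.8 vert off axis 0.0
scene tip px (np.float64(187.97499129646138), np.float64(242.24856988563423)) eye (np.float64(184.03966534060166), np.float64(241.08573031623965))
top tip px (np.float64(439.58120099181633), np.float64(268.6767945857958)) eye (np.float64(440.7360464277971), np.float64(272.9504505980873))
crop 137 192
crop 389 218
```

View pics/c10.png

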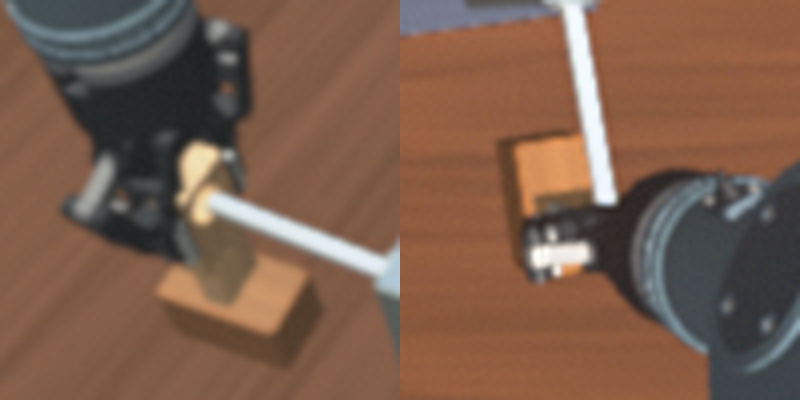

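jog_arm(
  deltas=[4,-0.6,0.4,0,0,0,35,6,0,0.6,0,0,0,35,6,0,0.6,0,0,0,35,6,0,0.6,0,0,0,35,0,0,0,0,0,0,35],
)

```text
time: 18.4
ee_pos: [0.4318, -0.2781, 0.1955]
eef_rot: [0.998, 0.061, 0.0, -0.0]
contact_force: [0.6, 0.5, -3.3]
width: 0.0414
```

```bash
python3 chk.py 11
```

```text
t 18.4 pos [ 0.4318 -0.2781  0.1955] psi 6.98 tz [ 9.e-04  1.e-04 -1.e+00] F [ 0.6  0.5 -3.3] w 41.4 q [ 0.63  0.39 -0.18  1.94  0.09  0.82 -1.05]
eye rel tip: along 13.5 lat -0.2 vert off axis 0.2
scene tip px (np.float64(187.97499129646138), np.float64(242.24856988563423)) eye (np.float64(193.3923645921802), np.float64(244.43060872775322))
top tip px (np.float64(439.58120099181633), np.float64(268.6767945857958)) eye (np.float64(438.5901674044886), np.float64(262.335581018184))
crop 137 192
crop 389 218
```

View pics/c11.png

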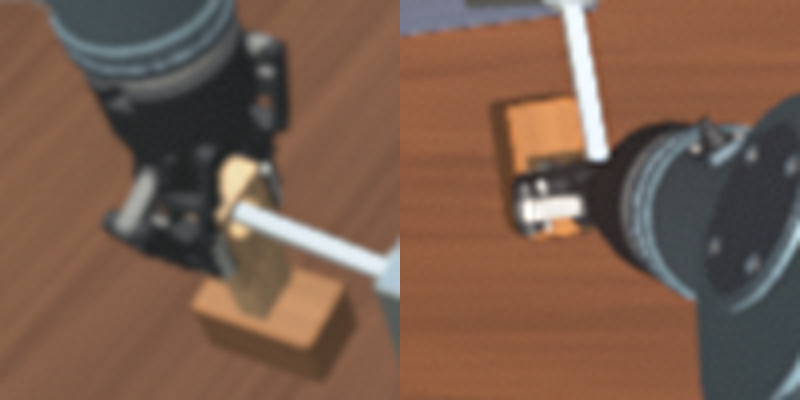

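jog_arm(
  deltas=[5,0,0.5,0,0,0,35,6,0,0.6,0,0,0,35,7,0,0.7,0,0,0,35,7,0,0.7,0,0,0,35,6,0,0.6,0,0,0,35,4,0,0.4,0,0,0,35,1,0,0.1,0,0,0,35,0,0,0,0,0,0,35],
)

```text
time: 19.3
ee_pos: [0.4663, -0.2741, 0.1918]
eef_rot: [0.998, 0.06, -0.0, -0.0]
contact_force: [-0.8, -0.7, -3.4]
width: 0.0413
```

```bash
python3 chk.py 12
```

```text
t 19.3 pos [ 0.4663 -0.2741  0.1918] psi 6.92 tz [-3.e-04  1.e-04 -1.e+00] F [-0.8 -0.7 -3.4] w 41.3 q [ 0.59  0.44 -0.18  1.87  0.1   0.84 -1.09]
eye rel tip: along 48.3 lat -0.4 vert off axis 0.0
scene tip px (np.float64(187.97499129646138), np.float64(242.24856988563423)) eye (np.float64(207.6185677920514), np.float64(250.16800147361613))
top tip px (np.float64(439.58120099181633), np.float64(268.6767945857958)) eye (np.float64(435.7845314076316), np.float64(246.17184989599497))
crop 137 192
crop 389 218
```

View pics/c12.png

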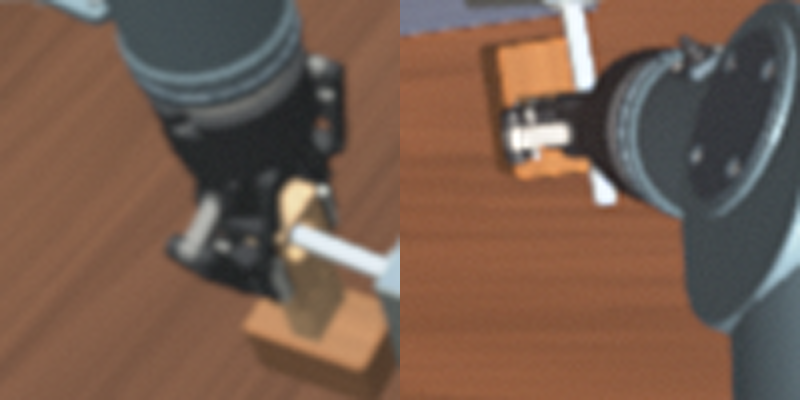

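Threaded 48 mm without contact (top view shows the tip past the mallet). Now lower until the eye rests on the peg.

jog_arm(
  deltas=[0,0,2,0,0,0,35,0,0,2,0,0,0,35,0,0,0.7,0,0,0,35,0,0,0,0,0,0,35],
)

```text
time: 19.8
ee_pos: [0.4661, -0.2741, 0.187]
eef_rot: [0.998, 0.06, -0.0, -0.0]
contact_force: [0.1, 0.4, -3.1]
width: 0.0412
```

jog_arm(
  deltas=[0,0,0.6,0,0,0,35,0,0,0.5,0,0,0,35,0,0,0,0,0,0,35],
)

```text
time: 20.1
ee_pos: [0.4663, -0.2742, 0.1861]
eef_rot: [0.998, 0.06, 0.0, 0.0]
contact_force: [0.3, 0.2, -2.8]
width: 0.0417
```

jog_arm(
  deltas=[0,0,0.6,0,0,0,35,0,0,0,0,0,0,35],
)

```text
time: 20.3
ee_pos: [0.4663, -0.2742, 0.1858]
eef_rot: [0.998, 0.06, 0.0, 0.0]
contact_force: [-1.2, -0.8, -0.0]
width: 0.0411
```

jog_arm(
  deltas=[0,0,0,0,0,0,44,0,0,0,0,0,0,46,0,0,0,0,0,0,50,0,0,0,0,0,0,58,0,0,0,0,0,0,70,0,0,0,0,0,0,80,0,0,0,0,0,0,80,0,0,0,0,0,0,80],
)

```text
time: 21.1
ee_pos: [0.4662, -0.2742, 0.1855]
eef_rot: [0.998, 0.06, -0.0, -0.0]
contact_force: [0.1, 0.6, -0.1]
width: 0.0801
```

```bash
python3 chk.py 13
```

```text
t 21.1 pos [ 0.4662 -0.2742  0.1855] psi 6.91 tz [-1.e-04 -0.e+00 -1.e+00] F [ 0.1  0.6 -0.1] w 80.1 q [ 0.59  0.45 -0.18  1.88  0.1   0.82 -1.09]
eye rel tip: along 48.2 lat -0.5 vert off axis -6.3
scene tip px (np.float64(187.97499129646138), np.float64(242.24856988563423)) eye (np.float64(208.21535304883037), np.float64(251.7705732096449))
top tip px (np.float64(439.58120099181633), np.float64(268.6767945857958)) eye (np.float64(434.91701113895147), np.float64(246.03352048162))
crop 137 192
crop 389 218
```

View pics/c13.png

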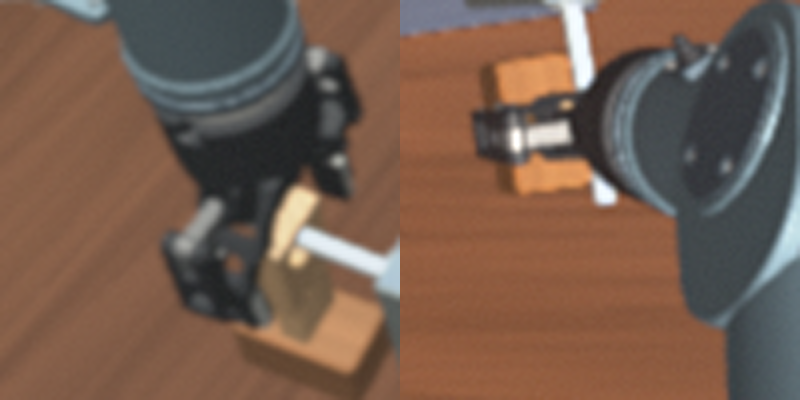

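jog_arm(
  deltas=[0,0,0,0,0,0,85,0,0,-4,0,0,0,85,0,0,-10,0,0,0,85,0,0,-15,0,0,0,85,0,0,-20,0,0,0,85,0,0,-25,0,0,0,85,0,0,-25,0,0,0,85,0,0,-25,0,0,0,85],
)

```text
time: 22.0
ee_pos: [0.4663, -0.2741, 0.3115]
eef_rot: [0.998, 0.06, 0.0, 0.0]
contact_force: [-0.6, -0.3, 0.7]
width: 0.0848
```

jog_arm(
  deltas=[-20,-20,-20,0,0,0,85,-30,-30,-10,0,0,0,85,-30,-35,0,0,0,0,85,-30,-35,0,0,0,0,85,-15,-35,0,0,0,0,85,0,-35,0,0,0,0,85,0,-20,0,0,0,0,85,0,0,0,0,0,0,85],
)

```text
time: 22.8
ee_pos: [0.3167, -0.0787, 0.3404]
eef_rot: [0.998, 0.062, 0.001, 0.001]
contact_force: [1.2, -0.1, -0.5]
width: 0.0848
```

```bash
python3 chk.py 14; python3 -c "
from h import *
p,_=load('s14');q,_=load('t14')
cv2.imwrite('pics/f14.png',np.vstack([p[90:330],q[60:300]])[:,:,::-1])"
```

```text
t 22.8 pos [ 0.3167 -0.0787  0.3404] psi 7.14 tz [ 0.0016 -0.0011 -1.    ] F [ 1.2 -0.1 -0.5] w 84.8 q [ 0.51 -0.14 -0.35  2.16 -0.05  1.12 -1.27]
eye rel tip: along -76.7 lat 211.5 vert off axis 136.1
scene tip px (np.float64(187.97499129646138), np.float64(242.24856988563423)) eye (np.float64(194.11109557571012), np.float64(124.15591527383648))
top tip px (np.float64(439.58120099181633), np.float64(268.6767945857958)) eye (np.float64(354.64273684915895), np.float64(335.7192278746602))
crop 137 192
crop 389 218
```

View pics/c14.png

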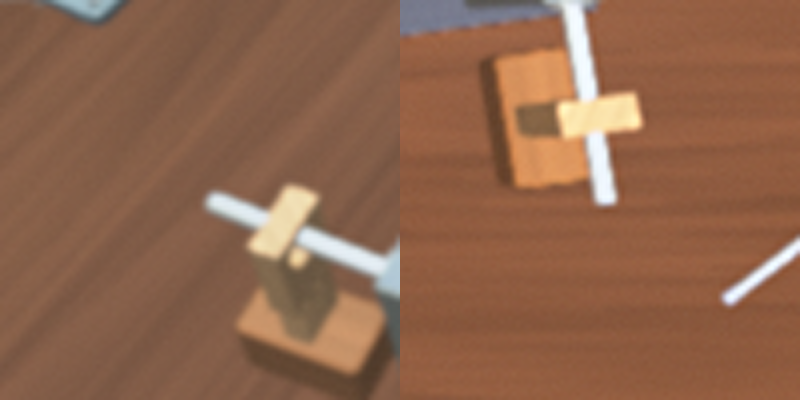

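View pics/f14.png

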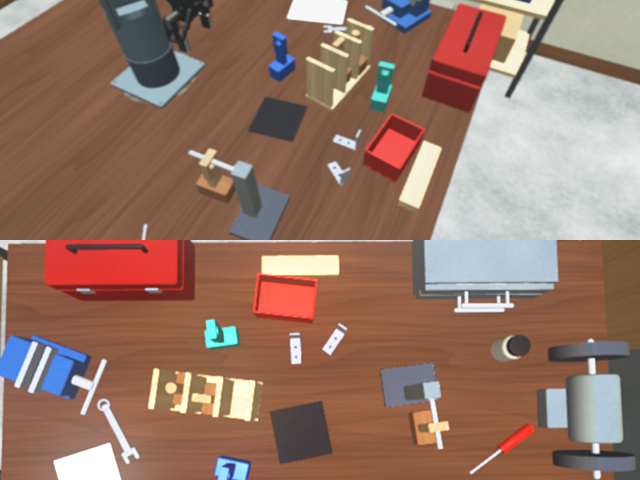

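jog_arm(
  deltas=[0,0,0,0,0,0,85,0,0,0,0,0,0,85,0,0,0,0,0,0,85,0,0,0,0,0,0,85,0,0,0,0,0,0,85,0,0,0,0,0,0,85,0,0,0,0,0,0,85,0,0,0,0,0,0,85],
)

```text
time: 23.7
ee_pos: [0.3169, -0.0807, 0.3395]
eef_rot: [0.998, 0.06, -0.0, 0.0]
contact_force: [-0.0, 0.0, 0.6]
width: 0.0853
```

```bash
python3 -c "
from plan import *
state()
q,e=grab('top','t15');a,_=load('t14');z,_=load('t0')
f=lambda x:cv2.GaussianBlur(x,(5,5),0).astype(int)
print('hang motion',abs(f(q)-f(a))[200:290,390:450].max())
D=abs(f(q)-f(z)).max(-1)
print('parts/bin',D[90:190,240:360].max(),'rack 2 mallets',D[185:245,145:222].max())
order.sign_off()
"
```

```text
t 23.7 pos [ 0.3169 -0.0807  0.3395] psi 6.92 tz [-0.e+00 -1.e-04 -1.e+00] F [-0.   0.   0.6] w 85.3 q [ 0.51 -0.14 -0.35  2.16 -0.05  1.12 -1.27]
hang motion 2
parts/bin 4 rack 2 mallets 9
the job is handed in; nothing more can be done
```

The mallet with the eye is hanging on the steel peg, and I handed the job in at about 23.7 s of the 69 s allowed.

- **Lift and stand:** I took it by the flat faces from the rack bay nearest the mat, lifted it straight out, and stood it head down on the rubber mat. I then let go and backed off, and a picture showed it standing upright.
- **Regrip and hang:** I took it again by the narrow sides with the hand turned 90°, so the eye was free. I threaded the eye about 48 mm past the tip of the 110 mm peg, with no contact force showing while threading. I lowered it until the peg carried its weight, then opened the fingers and withdrew upward.

**Last checks:**
- Both cameras show the mallet hanging with the peg tip standing clear through it.
- Two top pictures about a second apart showed no movement of the mallet.
- Comparing first and last pictures, the bin, the brackets and the two other mallets in the rack showed no visible change.
- The arm is clear of everything and its force reading is near zero.

The two cameras disagreed by about 3 mm in position. I used the average of the two for the peg, and the eye lined up within about 1 mm of that estimate. No check failed.

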